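# Stack the layers of a disc filter holder and latch its bayonet cap

### The job

Finish assembling the filter holder: slide the plain, narrower spacer ring down the ribbed post until it lies flat on the perforated filter support, then the wider, collared clamp ring on top of it, feeling for the angle at which each ring's notches drop over the ribs. Then put the cap on the post, press it down against the spring, turn it clockwise (seen from above) to its stop and let go, so that it stays latched and the stack stays clamped. Work gently, with no more than 40 N between the parts and the holder, and do not shift the petri dish, the sample tube, the tip box or the pin tin.

Things in the scene. Friction and masses are not known exactly. Their poses are not given: they have to be found in the camera images.
- holder: Fixed filter holder: aluminium plate 110 x 110 x 10 mm with a screw in each corner; on it a round steel cup, 74 mm outside, rim 22 mm above the worktop, with the filter support in it; in the middle a steel post 16 mm thick with two ribs. Origin: centre of the underside, on the post's axis; z up.
- post_top (a point): Centre of the post's top end, 66 mm above the worktop, holder's axes. The last 4.5 mm taper to 10 mm thick, so the tip pilots a bore up to 3 mm off. Below the taper the plain round post (16 mm) goes down to the lug tops at 58 mm: there a ring's bore has 2.4 mm of play and can be centred by touch before it is turned.
- lug_tops (a point): On the post's axis, 58 mm high, holder's axes. Here begin two opposite lugs, 11 mm wide, 25 mm over both; ribs of that same outline run from 43 mm down to the foot. A ring rests here until its notches meet them. Rib angle NOT measured: the line through both ribs is anywhere within 0.6 rad of the holder's x axis. Feel (or look) for it. The post is stiff, as if fixed.
- groove (a point): On the axis, 48 mm high: the gap between ribs (43 mm) and lugs (53 mm) into which the cap's inner lugs turn. Seen from above they enter clockwise under a lip hanging to 51 mm at the lug's near edge, then rise into the notch behind it (roof 53 mm, 6 mm wide), where a wall stops them with the cap's bar in line with the ribs.
- support (a joint): Travel of the filter support, a perforated steel disc, 64 mm in diameter, round the foot of the post: 0 at its upper stop (top face 26 mm above the worktop), growing as it is pressed down, end stop at 0.008 m. Spring: 6 N at 0, 1.5 N more per mm. About 0.003 under the latched cap; to turn the cap it must be beyond 0.005.
- spacer_centre (a point): Centre of the loose spacer: white plastic ring, 12 mm high (point 6 mm above its underside), 52 mm in diameter, with two flats 46 mm apart facing its +y and -y (grip there). Bore 18.4 mm, with two notches along its x axis, 13.4 mm wide, 28 mm from end to end: 1.2 mm clearance on post and ribs. Same either way round. 50 to 100 g.
- clamp_ring_centre (a point): Centre of the loose clamp ring: steel, 60 mm in diameter, with two flats 54 mm apart facing its +y and -y (grip there); 8 mm thick, with a round collar on top, 52 mm outside, 45 mm inside, 3 mm high (point 5.5 mm above its underside). Bore and notches along x as in the spacer. Goes on collar up, as it lies. 70 to 140 g.
- cap_centre (a point): Centre of the loose cap, grey plastic, standing on its rim, half-way up its 49 mm height; z up. Fluted, 39 mm in diameter, hollow from below (30 mm wide and deep). On the stack its rim sits on the clamp ring inside the collar, 46 mm above the worktop before pressing; pressed a further 6 to 7 mm (12 to 15 N by the tool) it can be turned. 55 to 115 g.
- cap_bar (a point): Centre of the grip bar on top of the cap, 41 mm above its rim: 36 mm long along x, 14 mm wide along y, 33 to 49 mm above the rim. Grip its sides.
- cap_lugs (a point): On the cap's axis, 8 mm above its rim, level with its two inner lugs, which lie along x (in line with the bar): 4.5 mm wide, 4 mm high, 19 mm apart. They pass the post's lugs only with the bar 40 to 90 degrees off the ribs' line. Put the cap on with the bar about 70 degrees counter-clockwise of the ribs, press, turn clockwise into line, let go.
- petri_dish: Bystander: clear petri dish, 60 mm in diameter, 15 mm high, on the worktop; origin at the centre of its underside.
- sample_tube: Bystander: capped sample tube, 120 mm long and 20 mm thick, lying on the worktop to the right; origin at the middle of its underside.
- tip_box: Bystander: green box of pipette tips with a clear lid, 90 x 122 x 86 mm, behind the holder; origin at the centre of its underside.
- pin_tin: Bystander: round white tin, 52 mm in diameter, 23 mm high, to the left; origin at the centre of its underside.

How it is judged:
By the outcome, as a careful person would: the job done as asked, in the order asked, and still so for the second after the job is handed in, with the robot touching nothing.
It also fails if it takes over 72 s, if anything falls off the work surface, if the arm or the gripper's body presses on something with over 40 N, if the wrist force passes 120 N, or if a joint passes its speed limit or range.

### The arm

A 6-joint arm with a two-finger parallel gripper is mounted at the origin on a cart in front of the work surface, level with it; the furniture and walls round the work are solid. World frame = base frame: x ahead of the robot, y to its left, z up, the work surface at z = 0. Lengths are in m, angles in rad, forces in N, time in s.
With the tool pointing down it reaches from about 0.375 to 0.9 m from the base axis. Payload 3.1 kg.
Tool frame: the origin (TCP) lies midway between the tips of the shut fingers; the grasp point (between the pads) lies 19 mm behind it (manip.grasp_offset is the distance from the TCP to the grasp point, in m); z points along the fingers, y is the line along which they close (so a half turn about z gives the same grasp; the last joint's range is limited). The gripper opens to 85 mm and grips with 20 to 120 N. Pads are 22 mm wide; open, the fingers measure 114 mm over their backs; the gripper's body (76 mm by 85 mm) begins 54 mm behind the grasp point. The pads swing forward as they close: fully open they stand 13 mm farther back than shut.
Start: joints at [-1.385, 0.527, 1.433, -0, 1.181, -0.178], TCP at [0.222, -0.584, 0.231] pointing down, gripper open.
Joint ranges: [-3.08, 3.08], [-0.75, 2.2], [0.22, 2.44], [-1.43, 4.57], [0, 2.65], [-2.85, 2.85]. Speed limits (rad/s): [2.79, 2.79, 3.14, 3.14, 3.14, 3.14].

### API

Orientations are given as a unit quaternion [x, y, z, w].
In Python, from station import sensors, cams, order, manip gives the robot as it stands.
- The arm moves only by the tool move_arm, never from a script. Its argument "targets" is a list of rows, each an object of numbers: "dx", "dy", "dz": the shift along the world's x, y, z normalised to -1 to 1, where 1 is 25 mm; "rx", "ry", "rz": the turn, a rotation vector about the world's x, y, z normalised to -1 to 1, where 1 is 30 degrees. A call has exactly 10 rows; each row shifts and turns the commanded pose from where the row before left it; what a row does not reach is not made up. A row lasts 1/8 s, in which the tool goes at most 62.5 mm and 10.7 degrees, less where a joint would pass 70% of its speed; a pose out of reach is approached as far as the arm can. A call with a number of a shift or a turn outside -1 to 1 is refused whole. A call with a gripper value outside its range is refused whole. "claw" is the opening in per cent of the stroke, from 0 (shut) to 100 (fully open), set as the call begins (left out, the last holds). The fingers move at their own pace and stop on an object; "newtons" is the grip in N (left out, the last holds). Time passes only in rows, so rows that do not move let the fingers close, or fill a call up. It gives the time, the measured TCP pose, the force, the opening and the grip force at its end, in the units of the state.
- sensors.sense(): the state, without advancing time (a new reading comes with each control period).
- cams.snapshot(name): name is "side" or "top" or "wrist"; returns the picture (384x512x3 uint8, red, green, blue); there is no depth.
- cams.camera_model(name): a dict with "fx", "fy", "cx", "cy" (pixels), "extrinsics" (4x4, takes a point from world to camera coordinates). Camera axes: x right, y down, z forward; pixel columns grow to the right and rows downward; lengths in m; the calibration is good to about 2 mm. A picture is of the moment at which its call begins: read the wrist's pose just before it. camera_model takes no time and is no camera call; for the wrist camera it gives the pose at the moment of the call.
- order.sign_off(): hands the job in; it is judged then, once.
The state is a dict: "t": time; "q": joint angles; "qd": joint speeds; "tau": joint torques, N m; "tcp_pos": TCP position; "tool_rot": TCP orientation; "force": force on the tool from outside, world axes, zero at the start; "ft_torque": the same for the moment, N m; "finger_gap": opening from 0.0 (shut) to 1.0 (fully open); "gripper_force": force on a finger pad.
Only numpy, scipy, OpenCV 4.12 (cv2) and the standard library are available. Lean on these libraries where they do the work, as an engineer would, in place of code of your own. Each camera call takes 0.05 s, during which the arm holds its last target. There are 200 camera calls.

## Working session

There is one attempt and no reset: what is moved stays moved. The work goes in short steps, Python scripts to look and compute and a tool call to move; the robot and the scene stay as the last step left them, time stands still between calls to the robot, and variables do not carry over. Pictures are saved under pics/ and viewed, at most 10 in all, crops included, and the job is handed in when it is done.

Besides the shell and the picture viewer there is one more tool, called after "Call:" as a command line: name --argument value ..., lists and objects as JSON in quotes. move_arm: Moves the arm, as the interface text tells. Scaled input: -1 to 1 covers 25 mm each way for a shift and 30 degrees each way for a turn. Its arguments: {"type":"object","properties":{"targets":{"type":"array"},"claw":{"type":"number"},"newtons":{"type":"number"}},"required":["targets"]}

```bash
ls; mkdir -p pics; python3 - <<'E'
from station import sensors,cams,manip
import cv2,numpy as np
s=sensors.sense();print(s['t'],s['tcp_pos'],s['tool_rot'],s['finger_gap'],manip.grasp_offset)
for n in('top','side'):
    cv2.imwrite(f'pics/{n}0.png',cams.snapshot(n)[:,:,::-1])
    m=cams.camera_model(n);print(n,m['fx'],m['fy'],m['cx'],m['cy'],np.round(m['extrinsics'],3).tolist())
a=cv2.imread('pics/top0.png');b=cv2.imread('pics/side0.png')
cv2.imwrite('pics/top0b.png',cv2.resize(a,(800,600),interpolation=cv2.INTER_CUBIC))
cv2.imwrite('pics/side0b.png',cv2.resize(b,(800,600),interpolation=cv2.INTER_CUBIC))
E
```

```text
pics
0.0 [ 0.22226033 -0.58337269  0.23033557] [ 9.83504059e-01  1.80882822e-01 -6.90217709e-06 -1.08153609e-03] 0.9976924784072205 0.0187
top 476.69316765059057 476.69316765059057 255.99665521663442 198.43447504131558 [[0.024, -1.0, -0.006, 0.058], [-0.995, -0.023, -0.096, 0.587], [0.095, 0.009, -0.995, 1.395], [0.0, 0.0, 0.0, 1.0]]
side 485.72730469737076 485.72730469737076 249.45816036295793 194.8202229477882 [[-1.0, -0.02, 0.023, 0.565], [-0.03, 0.606, -0.795, 0.024], [0.002, -0.795, -0.606, 1.646], [0.0, 0.0, 0.0, 1.0]]
```

View pics/top0b.png

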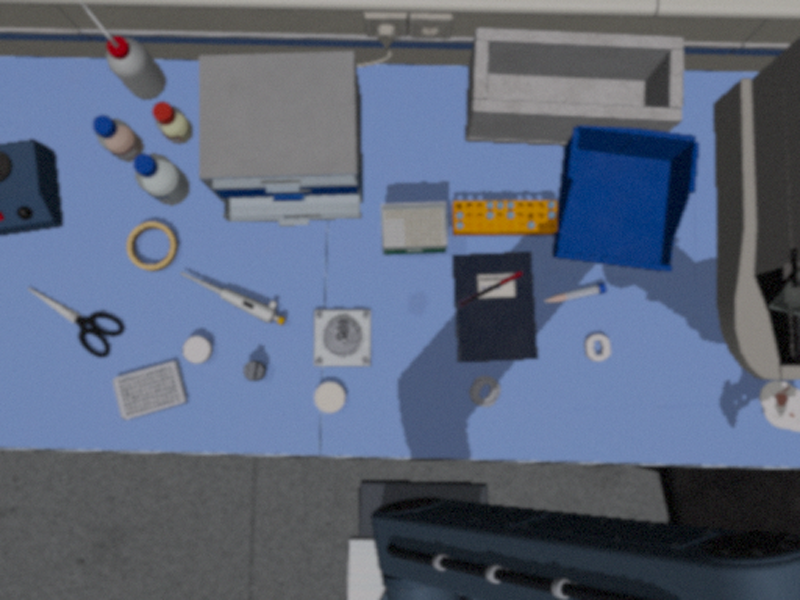

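View pics/side0b.png

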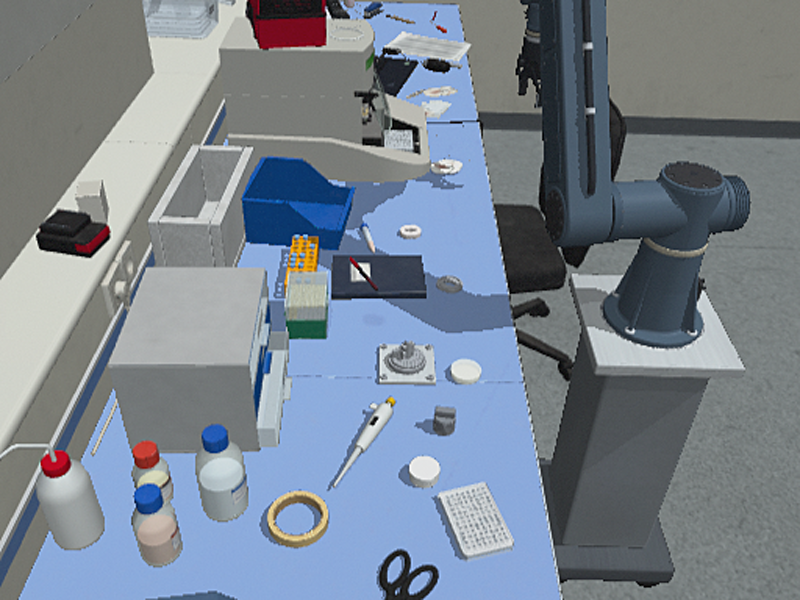

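Top view (800-wide): holder (343,336), spacer (597,347), clamp ring (484,390), cap (255,369), petri (330,397), tin (197,348). The side view agrees.

```bash
cat > h.py <<'E'
import numpy as np,cv2
from scipy.spatial.transform import Rotation as R
def ray(m,u,v,z):
    E=np.array(m['extrinsics']);Rm=E[:3,:3];c=-Rm.T@E[:3,3]
    d=Rm.T@np.array([(u-m['cx'])/m['fx'],(v-m['cy'])/m['fy'],1]);return c+d*(z-c[2])/d[2]
def proj(m,p):
    E=np.array(m['extrinsics']);q=E[:3,:3]@np.array(p)+E[:3,3];return np.array([m['cx']+m['fx']*q[0]/q[2],m['cy']+m['fy']*q[1]/q[2]])
E
python3 - <<'E'
from h import *
from station import sensors,cams
m=cams.camera_model('top');k=.64
for n,u,v,z in[('holder',343,336,.022),('spacer',597,347,.012),('clamp',484,390,.011),('cap',255,369,.049),('petri',330,397,.015),('tin',197,348,.023),('tipbox',415,225,.086)]:
    print(n,ray(m,u*k,v*k,z).round(3))
s=sensors.sense();print(R.from_quat(s['tool_rot']).as_matrix().round(3).tolist())
w=cams.camera_model('wrist');E=np.array(w['extrinsics']);print(w['fx'],w['cx'],w['cy'],(-E[:3,:3].T@E[:3,3]).round(3),E[:3,:3].round(3).tolist())
E
```

```text
holder [0.533 0.18  0.022]
spacer [ 0.524 -0.308  0.012]
clamp [ 0.437 -0.092  0.011]
cap [0.466 0.34  0.049]
petri [0.417 0.202 0.015]
tin [0.504 0.458 0.023]
tipbox [0.739 0.047 0.086]
[[0.935, 0.356, -0.0], [0.356, -0.935, 0.002], [0.0, -0.002, -1.0]]
290.5719732704337 253.32425593099404 186.04133318389486 [ 0.285 -0.56   0.372] [[0.355, -0.935, -0.002], [-0.901, -0.343, 0.267], [-0.25, -0.093, -0.964]]
```

Call:
move_arm --targets '[{"dx": 1,"dy": 1,"dz": -0.5,"rz": -0.14},{"dx": 1,"dy": 1,"dz": -0.5,"rz": -0.14},{"dx": 1,"dy": 1,"dz": -0.5,"rz": -0.14},{"dx": 1,"dy": 1,"dz": -0.5,"rz": -0.14},{"dx": 1,"dy": 1,"dz": -0.5,"rz": -0.14},{"dx": 1,"dy": 1,"dz": -0.5},{"dx": 1,"dy": 1,"dz": -0.5},{"dx": 1,"dy": 1,"dz": -0.5},{"dx": 1,"dy": 1,"dz": -0.5},{"dx": 1,"dy": 1,"dz": -0.5}]' --claw 100

```text
schema error: expected keys dx, dy, dz, rx, ry, rz
```

```bash
cat >> h.py <<'E'
def look(name,fn,crop=None):
    from station import cams
    m=cams.camera_model(name);im=cams.snapshot(name)[:,:,::-1].copy();cv2.imwrite(fn,im);return m,im
def ringfit(m,im,mask,z,near,rmin=60):
    "contours of mask -> world points at z; returns centre, minAreaRect angle of the outer outline"
    cs,h=cv2.findContours(mask,cv2.RETR_CCOMP,cv2.CHAIN_APPROX_NONE);out=[]
    for c,hh in zip(cs,h[0]):
        if cv2.contourArea(c)<rmin: continue
        P=np.array([ray(m,u,v,z)[:2] for u,v in c[:,0]],np.float32)
        M=cv2.moments(P.reshape(-1,1,2));
        if M['m00']==0: continue
        ctr=np.array([M['m10'],M['m01']])/M['m00']
        if np.hypot(*(ctr-near))>.06: continue
        ax=.5*np.arctan2(2*M['mu11'],M['mu20']-M['mu02'])
        r=cv2.minAreaRect(P*1000)
        out.append((('hole' if hh[3]>=0 else 'outer'),ctr.round(4).tolist(),round(float(np.degrees(ax)),1),abs(M['m00'])*1e6,np.round(r[1],1).tolist()))
    return out
E
python3 - <<'E'
from h import *
m,im=look('wrist','pics/w1.png')
hsv=cv2.cvtColor(im,cv2.COLOR_BGR2HSV)
mask=((hsv[...,1]<60)&(hsv[...,2]>130)).astype(np.uint8)*255
for o in ringfit(m,im,mask,.012,np.array([.524,-.308])):print(o)
print(proj(m,[.524,-.308,.012]))
E
```

```text
[  87.49529633 -253.39890596]
```

View pics/w1.png

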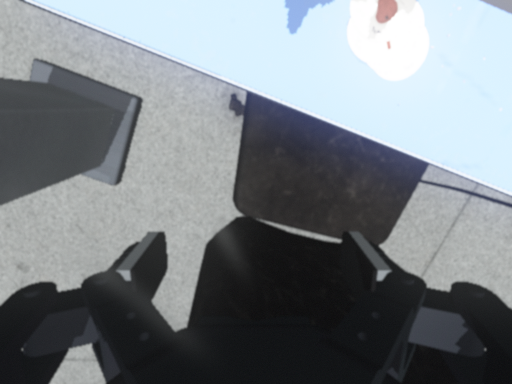

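The move was refused because every row needs all six keys. The picture only shows the start pose, with the fingers at the bottom (rows 230–384).

Call:
move_arm --targets '[{"dx": 1,"dy": 1,"dz": -0.5,"rx": 0,"ry": 0,"rz": -0.14},{"dx": 1,"dy": 1,"dz": -0.5,"rx": 0,"ry": 0,"rz": -0.14},{"dx": 1,"dy": 1,"dz": -0.5,"rx": 0,"ry": 0,"rz": -0.14},{"dx": 1,"dy": 1,"dz": -0.5,"rx": 0,"ry": 0,"rz": -0.14},{"dx": 1,"dy": 1,"dz": -0.5,"rx": 0,"ry": 0,"rz": -0.14},{"dx": 1,"dy": 1,"dz": -0.5,"rx": 0,"ry": 0,"rz": 0},{"dx": 1,"dy": 1,"dz": -0.5,"rx": 0,"ry": 0,"rz": 0},{"dx": 1,"dy": 1,"dz": -0.5,"rx": 0,"ry": 0,"rz": 0},{"dx": 1,"dy": 1,"dz": -0.5,"rx": 0,"ry": 0,"rz": 0},{"dx": 1,"dy": 1,"dz": -0.5,"rx": 0,"ry": 0,"rz": 0}]' --claw 100

```text
t: 1.4
tcp_pos: [0.4731, -0.3331, 0.1057]
tool_rot: [1.0, -0.001, -0.0, -0.0]
force: [0.0, -0.1, 0.4]
finger_gap: 1.003
gripper_force: 0.0
```

```bash
python3 - <<'E'
from h import *
from station import sensors
s=sensors.sense();print(s['tcp_pos'],R.from_quat(s['tool_rot']).as_matrix()[:2,0])
m,im=look('wrist','pics/w2.png')
hsv=cv2.cvtColor(im,cv2.COLOR_BGR2HSV)
p=proj(m,[.524,-.308,.012]).astype(int);print(p,hsv[p[1],p[0]-14:p[0]+16:3].tolist())
mask=((hsv[...,1]<60)&(hsv[...,2]>130)).astype(np.uint8)*255
for o in ringfit(m,im,mask,.012,np.array([.524,-.308])):print(o)
E
```

```text
[ 0.47310316 -0.33314429  0.10570362] [ 0.99999604 -0.00280851]
[220 126] [[150, 2, 157], [150, 3, 152], [120, 12, 108], [110, 89, 86], [110, 103, 126], [110, 102, 152], [110, 101, 156], [109, 103, 156], [110, 103, 158], [111, 76, 150]]
('outer', [0.5229, -0.3098], 14.2, 1902.338196240194, [51.3, 46.3])
('hole', [0.523, -0.3093], 9.0, 454.22423258845157, [19.1, 29.8])
```

View pics/w2.png

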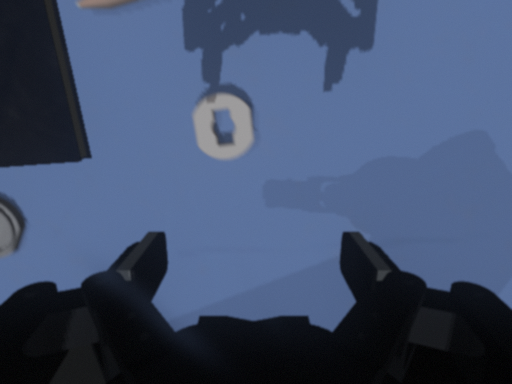

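The wrist picture shows the spacer at (223,126) px, giving (0.523, −0.3095). It measures 51×46 mm, as it should, with its notch axis at about +11°. I'll go down on it.

Call:
move_arm --targets '[{"dx": 0.667,"dy": 0.315,"dz": -0.3,"rx": 0,"ry": 0,"rz": 0.123},{"dx": 0.667,"dy": 0.315,"dz": -0.5,"rx": 0,"ry": 0,"rz": 0.123},{"dx": 0.667,"dy": 0.315,"dz": -0.6,"rx": 0,"ry": 0,"rz": 0.123},{"dx": 0,"dy": 0,"dz": -0.8,"rx": 0,"ry": 0,"rz": 0},{"dx": 0,"dy": 0,"dz": -0.8,"rx": 0,"ry": 0,"rz": 0},{"dx": 0,"dy": 0,"dz": -0.7,"rx": 0,"ry": 0,"rz": 0},{"dx": 0,"dy": 0,"dz": -0.34,"rx": 0,"ry": 0,"rz": 0},{"dx": 0,"dy": 0,"dz": -0.1,"rx": 0,"ry": 0,"rz": 0},{"dx": 0,"dy": 0,"dz": -0.05,"rx": 0,"ry": 0,"rz": 0},{"dx": 0,"dy": 0,"dz": 0,"rx": 0,"ry": 0,"rz": 0}]' --claw 85

```text
t: 2.7
tcp_pos: [0.5228, -0.3108, 0.0022]
tool_rot: [0.995, 0.095, 0.0, 0.0]
force: [-0.1, -0.4, -0.4]
finger_gap: 0.848
gripper_force: 0.0
```

Call:
move_arm --targets '[{"dx": 0,"dy": 0,"dz": 0,"rx": 0,"ry": 0,"rz": 0},{"dx": 0,"dy": 0,"dz": 0,"rx": 0,"ry": 0,"rz": 0},{"dx": 0,"dy": 0,"dz": 0,"rx": 0,"ry": 0,"rz": 0},{"dx": 0,"dy": 0,"dz": 0,"rx": 0,"ry": 0,"rz": 0},{"dx": 0,"dy": 0,"dz": 0,"rx": 0,"ry": 0,"rz": 0},{"dx": 0,"dy": 0,"dz": 0,"rx": 0,"ry": 0,"rz": 0},{"dx": 0,"dy": 0,"dz": 0,"rx": 0,"ry": 0,"rz": 0},{"dx": 0,"dy": 0,"dz": 0,"rx": 0,"ry": 0,"rz": 0},{"dx": 0,"dy": 0,"dz": 0.5,"rx": 0,"ry": 0,"rz": 0},{"dx": 0,"dy": 0,"dz": 1,"rx": 0,"ry": 0,"rz": 0}]' --claw 20 --newtons 40

```text
t: 3.95
tcp_pos: [0.5217, -0.3098, 0.0388]
tool_rot: [0.995, 0.095, -0.001, -0.001]
force: [0.3, -0.2, 0.3]
finger_gap: 0.527
gripper_force: 41.1
```

Call:
move_arm --targets '[{"dx": 0,"dy": 1,"dz": 0.8,"rx": 0,"ry": 0,"rz": 0},{"dx": 0,"dy": 1,"dz": 0.8,"rx": 0,"ry": 0,"rz": 0},{"dx": 0,"dy": 1,"dz": 0.8,"rx": 0,"ry": 0,"rz": 0},{"dx": 0,"dy": 1,"dz": 0.8,"rx": 0,"ry": 0,"rz": 0},{"dx": 0,"dy": 1,"dz": 0.4,"rx": 0,"ry": 0,"rz": 0},{"dx": -0.2,"dy": 1,"dz": 0,"rx": 0,"ry": 0,"rz": 0},{"dx": -0.2,"dy": 1,"dz": 0,"rx": 0,"ry": 0,"rz": 0},{"dx": -0.2,"dy": 1,"dz": 0,"rx": 0,"ry": 0,"rz": 0},{"dx": -0.2,"dy": 1,"dz": 0,"rx": 0,"ry": 0,"rz": 0},{"dx": -0.2,"dy": 1,"dz": 0,"rx": 0,"ry": 0,"rz": 0}]'

```text
t: 5.2
tcp_pos: [0.4963, -0.0591, 0.1286]
tool_rot: [0.995, 0.095, -0.001, -0.0]
force: [-0.4, 0.7, -0.7]
finger_gap: 0.531
gripper_force: 41.1
```

Call:
move_arm --targets '[{"dx": -0.2,"dy": 1,"dz": 0,"rx": 0,"ry": 0,"rz": 0},{"dx": -0.2,"dy": 1,"dz": 0,"rx": 0,"ry": 0,"rz": 0},{"dx": -0.2,"dy": 1,"dz": 0,"rx": 0,"ry": 0,"rz": 0},{"dx": -0.2,"dy": 1,"dz": 0,"rx": 0,"ry": 0,"rz": 0},{"dx": -0.2,"dy": 1,"dz": 0,"rx": 0,"ry": 0,"rz": 0},{"dx": -0.2,"dy": 1,"dz": 0,"rx": 0,"ry": 0,"rz": 0},{"dx": -0.1,"dy": 1,"dz": 0,"rx": 0,"ry": 0,"rz": 0},{"dx": 0,"dy": 1,"dz": 0,"rx": 0,"ry": 0,"rz": 0},{"dx": 0,"dy": 0.6,"dz": 0,"rx": 0,"ry": 0,"rz": 0},{"dx": 0,"dy": 0,"dz": 0,"rx": 0,"ry": 0,"rz": 0}]'

```text
t: 6.45
tcp_pos: [0.4644, 0.1552, 0.1288]
tool_rot: [0.995, 0.096, -0.0, 0.0]
force: [-1.1, -0.6, -0.7]
finger_gap: 0.531
gripper_force: 41.1
```

```bash
python3 - <<'E'
from h import *
m,im=look('wrist','pics/w3.png')
p=proj(m,[.533,.18,.066]).astype(int);print(p)
x0,y0=max(p[0]-100,0),max(p[1]-100,0)
c=im[y0:y0+200,x0:x0+200];print(x0,y0)
cv2.imwrite('pics/w3c.png',cv2.resize(c,None,fx=3,fy=3,interpolation=cv2.INTER_CUBIC))
E
```

```text
[235  97]
135 0
```

View pics/w3c.png

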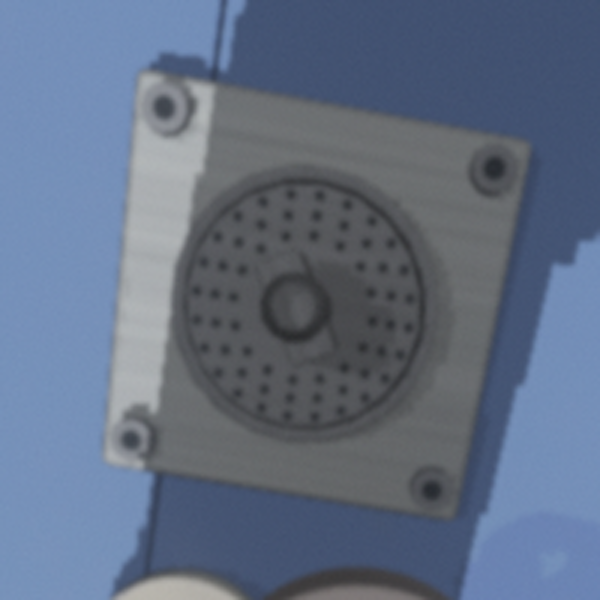

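The crop (3×, origin at (135,0)) shows the screws at (164,107), (495,168), (432,489), (130,440). The post top is at (297,306) and the lug ends are near (279,259) and (314,354).

```bash
python3 - <<'E'
from h import *
from station import cams
m=cams.camera_model('wrist')
f=lambda u,v,z:ray(m,135+u/3,v/3,z)[:2]
S=np.array([f(*p,.012) for p in[(164,107),(495,168),(432,489),(130,440)]]);print(S.round(4).tolist(),S.mean(0))
e=(S[0]+S[1]-S[2]-S[3]);print('holder x deg',np.degrees(np.arctan2(e[1],e[0])))
print('post',f(297,306,.066), 'cup rim',f(308,303,.026))
a,b=f(279,259,.058),f(314,354,.058);d=a-b;print('lugs',(a+b)/2,np.hypot(*d),np.degrees(np.arctan2(d[1],d[0])))
E
```

```text
[[0.5737, 0.2275], [0.5759, 0.1367], [0.4856, 0.1346], [0.4831, 0.2255]] [0.52958975 0.18107931]
holder x deg 1.2858715843179238
post [0.53009291 0.18010339] cup rim [0.53132891 0.1799007 ]
lugs [0.529806   0.18062915] 0.02269883774917485 31.03145651353618
```

Call:
move_arm --targets '[{"dx": 0.65,"dy": 0.25,"dz": 0,"rx": 0,"ry": 0,"rz": 0.167},{"dx": 0.65,"dy": 0.25,"dz": 0,"rx": 0,"ry": 0,"rz": 0.167},{"dx": 0.65,"dy": 0.25,"dz": 0,"rx": 0,"ry": 0,"rz": 0.167},{"dx": 0.67,"dy": 0.25,"dz": 0,"rx": 0,"ry": 0,"rz": 0.167},{"dx": 0,"dy": 0,"dz": -0.5,"rx": 0,"ry": 0,"rz": 0},{"dx": 0,"dy": 0,"dz": -0.6,"rx": 0,"ry": 0,"rz": 0},{"dx": 0,"dy": 0,"dz": -0.6,"rx": 0,"ry": 0,"rz": 0},{"dx": 0,"dy": 0,"dz": -0.5,"rx": 0,"ry": 0,"rz": 0},{"dx": 0,"dy": 0,"dz": -0.15,"rx": 0,"ry": 0,"rz": 0},{"dx": 0,"dy": 0,"dz": 0,"rx": 0,"ry": 0,"rz": 0}]'

```text
t: 7.75
tcp_pos: [0.5303, 0.1796, 0.07]
tool_rot: [0.964, 0.267, -0.0, -0.0]
force: [0.5, 0.2, -0.7]
finger_gap: 0.527
gripper_force: 41.1
```

Call:
move_arm --targets '[{"dx": 0,"dy": 0,"dz": -0.1,"rx": 0,"ry": 0,"rz": 0},{"dx": 0,"dy": 0,"dz": -0.08,"rx": 0,"ry": 0,"rz": 0},{"dx": 0,"dy": 0,"dz": -0.08,"rx": 0,"ry": 0,"rz": 0},{"dx": 0,"dy": 0,"dz": -0.06,"rx": 0,"ry": 0,"rz": 0},{"dx": 0,"dy": 0,"dz": 0,"rx": 0,"ry": 0,"rz": 0},{"dx": 0,"dy": 0,"dz": 0,"rx": 0,"ry": 0,"rz": 0},{"dx": 0,"dy": 0,"dz": 0,"rx": 0,"ry": 0,"rz": 0},{"dx": 0,"dy": 0,"dz": 0,"rx": 0,"ry": 0,"rz": 0},{"dx": 0,"dy": 0,"dz": 0,"rx": 0,"ry": 0,"rz": 0},{"dx": 0,"dy": 0,"dz": 0,"rx": 0,"ry": 0,"rz": 0}]'

```text
t: 9.0
tcp_pos: [0.53, 0.1807, 0.062]
tool_rot: [0.964, 0.267, -0.0, -0.001]
force: [-0.4, 5.1, -0.9]
finger_gap: 0.526
gripper_force: 41.2
```

Call:
move_arm --targets '[{"dx": 0,"dy": 0.03,"dz": 0,"rx": 0,"ry": 0,"rz": 0},{"dx": 0,"dy": 0,"dz": -0.06,"rx": 0,"ry": 0,"rz": 0},{"dx": 0,"dy": 0,"dz": -0.06,"rx": 0,"ry": 0,"rz": 0},{"dx": 0,"dy": 0,"dz": -0.06,"rx": 0,"ry": 0,"rz": 0},{"dx": 0,"dy": 0,"dz": -0.04,"rx": 0,"ry": 0,"rz": 0},{"dx": 0,"dy": 0,"dz": 0,"rx": 0,"ry": 0,"rz": 0},{"dx": 0,"dy": 0,"dz": 0,"rx": 0,"ry": 0,"rz": 0},{"dx": 0,"dy": 0,"dz": 0,"rx": 0,"ry": 0,"rz": 0},{"dx": 0,"dy": 0,"dz": 0,"rx": 0,"ry": 0,"rz": 0},{"dx": 0,"dy": 0,"dz": 0,"rx": 0,"ry": 0,"rz": 0}]'

```text
t: 10.25
tcp_pos: [0.5295, 0.1812, 0.0565]
tool_rot: [0.964, 0.267, -0.001, -0.001]
force: [-2.6, 7.1, 0.4]
finger_gap: 0.526
gripper_force: 41.6
```

Call:
move_arm --targets '[{"dx": -0.02,"dy": 0.04,"dz": 0,"rx": 0,"ry": 0,"rz": 0},{"dx": 0,"dy": 0,"dz": -0.05,"rx": 0,"ry": 0,"rz": 0},{"dx": 0,"dy": 0,"dz": -0.05,"rx": 0,"ry": 0,"rz": 0},{"dx": 0,"dy": 0,"dz": -0.06,"rx": 0,"ry": 0,"rz": 0},{"dx": 0,"dy": 0,"dz": -0.06,"rx": 0,"ry": 0,"rz": 0},{"dx": 0,"dy": 0,"dz": 0,"rx": 0,"ry": 0,"rz": 0},{"dx": 0,"dy": 0,"dz": 0,"rx": 0,"ry": 0,"rz": 0},{"dx": 0,"dy": 0,"dz": 0,"rx": 0,"ry": 0,"rz": 0},{"dx": 0,"dy": 0,"dz": 0,"rx": 0,"ry": 0,"rz": 0},{"dx": 0,"dy": 0,"dz": 0,"rx": 0,"ry": 0,"rz": 0}]'

```text
t: 11.5
tcp_pos: [0.5295, 0.1815, 0.0511]
tool_rot: [0.964, 0.267, -0.0, -0.0]
force: [-2.0, 5.2, 0.9]
finger_gap: 0.528
gripper_force: 41.7
```

```bash
python3 -c "
from station import sensors
s=sensors.sense();print(s['force'],s['ft_torque'],s['tcp_pos'],s['q'])"
```

```text
[-1.95639404  5.20876486  0.88640687] [0.82571429 0.41456477 0.08158788] [0.52946317 0.18147569 0.05111621] [1.30324808e-01 7.09007890e-01 1.73008895e+00 6.75849076e-04
 7.03442440e-01 1.16057043e+00]
```

Call:
move_arm --targets '[{"dx": -0.02,"dy": 0.04,"dz": 0,"rx": 0,"ry": 0,"rz": 0},{"dx": 0,"dy": 0,"dz": -0.07,"rx": 0,"ry": 0,"rz": 0},{"dx": 0,"dy": 0,"dz": -0.07,"rx": 0,"ry": 0,"rz": 0},{"dx": 0,"dy": 0,"dz": -0.07,"rx": 0,"ry": 0,"rz": 0},{"dx": 0,"dy": 0,"dz": -0.07,"rx": 0,"ry": 0,"rz": 0},{"dx": 0,"dy": 0,"dz": -0.07,"rx": 0,"ry": 0,"rz": 0},{"dx": 0,"dy": 0,"dz": -0.07,"rx": 0,"ry": 0,"rz": 0},{"dx": 0,"dy": 0,"dz": -0.07,"rx": 0,"ry": 0,"rz": 0},{"dx": 0,"dy": 0,"dz": 0,"rx": 0,"ry": 0,"rz": 0},{"dx": 0,"dy": 0,"dz": 0,"rx": 0,"ry": 0,"rz": 0}]'

```text
t: 12.75
tcp_pos: [0.5295, 0.1823, 0.0391]
tool_rot: [0.964, 0.267, 0.0, 0.0]
force: [0.3, -0.5, 0.4]
finger_gap: 0.523
gripper_force: 41.7
```

Call:
move_arm --targets '[{"dx": 0,"dy": 0,"dz": -0.07,"rx": 0,"ry": 0,"rz": 0},{"dx": 0,"dy": 0,"dz": -0.07,"rx": 0,"ry": 0,"rz": 0},{"dx": 0,"dy": 0,"dz": -0.07,"rx": 0,"ry": 0,"rz": 0},{"dx": 0,"dy": 0,"dz": -0.07,"rx": 0,"ry": 0,"rz": 0},{"dx": 0,"dy": 0,"dz": -0.07,"rx": 0,"ry": 0,"rz": 0},{"dx": 0,"dy": 0,"dz": -0.05,"rx": 0,"ry": 0,"rz": 0},{"dx": 0,"dy": 0,"dz": -0.05,"rx": 0,"ry": 0,"rz": 0},{"dx": 0,"dy": 0,"dz": 0,"rx": 0,"ry": 0,"rz": 0},{"dx": 0,"dy": 0,"dz": 0,"rx": 0,"ry": 0,"rz": 0},{"dx": 0,"dy": 0,"dz": 0,"rx": 0,"ry": 0,"rz": 0}]'

```text
t: 14.0
tcp_pos: [0.5295, 0.1824, 0.0283]
tool_rot: [0.964, 0.267, 0.0, 0.0]
force: [-1.2, -0.1, 4.2]
finger_gap: 0.523
gripper_force: 42.3
```

Call:
move_arm --targets '[{"dx": 0,"dy": 0,"dz": 0,"rx": 0,"ry": 0,"rz": 0},{"dx": 0,"dy": 0,"dz": 0,"rx": 0,"ry": 0,"rz": 0},{"dx": 0,"dy": 0,"dz": 0.1,"rx": 0,"ry": 0,"rz": 0},{"dx": 0,"dy": 0,"dz": 0.6,"rx": 0,"ry": 0,"rz": 0},{"dx": 0,"dy": 0,"dz": 0.9,"rx": 0,"ry": 0,"rz": 0},{"dx": 0,"dy": 0,"dz": 1,"rx": 0,"ry": 0,"rz": 0},{"dx": 0,"dy": 0,"dz": 1,"rx": 0,"ry": 0,"rz": 0},{"dx": -0.8,"dy": -0.9,"dz": 0.2,"rx": 0,"ry": 0,"rz": -0.2},{"dx": -0.8,"dy": -1,"dz": 0,"rx": 0,"ry": 0,"rz": -0.2},{"dx": -0.8,"dy": -1,"dz": 0,"rx": 0,"ry": 0,"rz": -0.2}]' --claw 100

```text
t: 15.25
tcp_pos: [0.4692, 0.1093, 0.124]
tool_rot: [0.994, 0.111, 0.001, 0.0]
force: [0.0, -0.4, 0.9]
finger_gap: 0.997
gripper_force: 0.0
```

Call:
move_arm --targets '[{"dx": -0.6,"dy": -1,"dz": -0.1,"rx": 0,"ry": 0,"rz": -0.2},{"dx": -0.6,"dy": -1,"dz": -0.1,"rx": 0,"ry": 0,"rz": -0.23},{"dx": -0.6,"dy": -1,"dz": -0.1,"rx": 0,"ry": 0,"rz": 0},{"dx": -0.6,"dy": -1,"dz": -0.1,"rx": 0,"ry": 0,"rz": 0},{"dx": -0.4,"dy": -1,"dz": -0.1,"rx": 0,"ry": 0,"rz": 0},{"dx": 0,"dy": -1,"dz": -0.1,"rx": 0,"ry": 0,"rz": 0},{"dx": 0,"dy": -1,"dz": -0.1,"rx": 0,"ry": 0,"rz": 0},{"dx": 0,"dy": -1,"dz": 0,"rx": 0,"ry": 0,"rz": 0},{"dx": 0,"dy": 0,"dz": 0,"rx": 0,"ry": 0,"rz": 0},{"dx": 0,"dy": 0,"dz": 0,"rx": 0,"ry": 0,"rz": 0}]'

```text
t: 16.5
tcp_pos: [0.3992, -0.0897, 0.1058]
tool_rot: [1.0, 0.0, 0.0, -0.0]
force: [0.4, -0.1, -0.4]
finger_gap: 1.002
gripper_force: 0.0
```

```bash
python3 - <<'E'
from h import *
m,im=look('wrist','pics/w4.png');look('side','pics/s4.png')
p=proj(m,[.437,-.092,.011]).astype(int);print(p)
x0,y0=max(p[0]-75,0),max(p[1]-75,0)
a=cv2.resize(im[y0:y0+150,x0:x0+150],(600,600),interpolation=cv2.INTER_CUBIC);print(x0,y0)
ms,si=cv2.imread('pics/s4.png'),None
cv2.imwrite('pics/w4c.png',a)
E
```

```text
[255 143]
180 68
```

View pics/w4c.png

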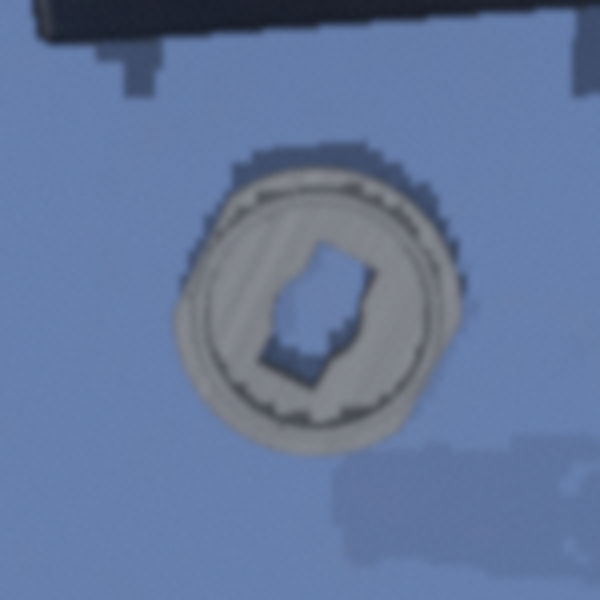

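The clamp ring is at crop (319,311), with its notch line running from (350,255) to (288,373). I'll compute its position and angle.

```bash
python3 - <<'E'
from h import *
from station import cams
m=cams.camera_model('wrist');im=cv2.imread('pics/w4.png')
hsv=cv2.cvtColor(im,cv2.COLOR_BGR2HSV)
mask=((hsv[...,1]<60)&(hsv[...,2]>90)).astype(np.uint8)*255
mask=cv2.morphologyEx(mask,cv2.MORPH_CLOSE,np.ones((5,5)))
for o in ringfit(m,im,mask,.008,np.array([.437,-.092])):print(o)
f=lambda u,v,z:ray(m,180+u/4,68+v/4,z)[:2]
a,b=f(350,255,.008),f(288,373,.008);d=a-b;print((a+b)/2,np.hypot(*d),np.degrees(np.arctan2(d[1],d[0])),f(319,311,.008))
E
```

```text
('outer', [0.4337, -0.0943], -26.9, 2581.7561635474995, [53.2, 59.0])
('hole', [0.4337, -0.0942], -26.4, 420.05716353787915, [18.8, 29.2])
[ 0.43350545 -0.09498207] 0.027308126732928668 -27.3612755774626 [ 0.43428585 -0.09506277]
```

Call:
move_arm --targets '[{"dx": 0.46,"dy": -0.06,"dz": -0.4,"rx": 0,"ry": 0,"rz": -0.3},{"dx": 0.46,"dy": -0.06,"dz": -0.5,"rx": 0,"ry": 0,"rz": -0.3},{"dx": 0.46,"dy": -0.06,"dz": -0.6,"rx": 0,"ry": 0,"rz": -0.3},{"dx": 0,"dy": 0,"dz": -0.8,"rx": 0,"ry": 0,"rz": 0},{"dx": 0,"dy": 0,"dz": -0.8,"rx": 0,"ry": 0,"rz": 0},{"dx": 0,"dy": 0,"dz": -0.7,"rx": 0,"ry": 0,"rz": 0},{"dx": 0,"dy": 0,"dz": -0.34,"rx": 0,"ry": 0,"rz": 0},{"dx": 0,"dy": 0,"dz": -0.1,"rx": 0,"ry": 0,"rz": 0},{"dx": 0,"dy": 0,"dz": -0.02,"rx": 0,"ry": 0,"rz": 0},{"dx": 0,"dy": 0,"dz": 0,"rx": 0,"ry": 0,"rz": 0}]' --claw 90

```text
t: 17.85
tcp_pos: [0.4342, -0.0948, -0.0007]
tool_rot: [0.972, -0.233, 0.0, 0.0]
force: [-0.5, -0.1, -0.9]
finger_gap: 0.899
gripper_force: 0.0
```

Call:
move_arm --targets '[{"dx": 0,"dy": 0,"dz": 0,"rx": 0,"ry": 0,"rz": 0},{"dx": 0,"dy": 0,"dz": 0,"rx": 0,"ry": 0,"rz": 0},{"dx": 0,"dy": 0,"dz": 0,"rx": 0,"ry": 0,"rz": 0},{"dx": 0,"dy": 0,"dz": 0,"rx": 0,"ry": 0,"rz": 0},{"dx": 0,"dy": 0,"dz": 0,"rx": 0,"ry": 0,"rz": 0},{"dx": 0,"dy": 0,"dz": 0,"rx": 0,"ry": 0,"rz": 0},{"dx": 0,"dy": 0,"dz": 0,"rx": 0,"ry": 0,"rz": 0},{"dx": 0,"dy": 0,"dz": 0.3,"rx": 0,"ry": 0,"rz": 0},{"dx": 0,"dy": 0,"dz": 0.6,"rx": 0,"ry": 0,"rz": 0},{"dx": 0,"dy": 0,"dz": 1,"rx": 0,"ry": 0,"rz": 0}]' --claw 20 --newtons 50

```text
t: 19.1
tcp_pos: [0.4334, -0.0945, 0.0466]
tool_rot: [0.972, -0.233, -0.001, -0.0]
force: [0.1, -0.1, -0.4]
finger_gap: 0.611
gripper_force: 52.8
```

Call:
move_arm --targets '[{"dx": 0.35,"dy": 1,"dz": 0.9,"rx": 0,"ry": 0,"rz": 0.2},{"dx": 0.35,"dy": 1,"dz": 0.9,"rx": 0,"ry": 0,"rz": 0.2},{"dx": 0.35,"dy": 1,"dz": 0.9,"rx": 0,"ry": 0,"rz": 0.2},{"dx": 0.35,"dy": 1,"dz": 0,"rx": 0,"ry": 0,"rz": 0.2},{"dx": 0.35,"dy": 1,"dz": 0,"rx": 0,"ry": 0,"rz": 0.2},{"dx": 0.35,"dy": 1,"dz": 0,"rx": 0,"ry": 0,"rz": 0.2},{"dx": 0.35,"dy": 1,"dz": 0,"rx": 0,"ry": 0,"rz": 0.2},{"dx": 0.35,"dy": 1,"dz": 0,"rx": 0,"ry": 0,"rz": 0.2},{"dx": 0.35,"dy": 1,"dz": 0,"rx": 0,"ry": 0,"rz": 0.2},{"dx": 0.35,"dy": 1,"dz": 0,"rx": 0,"ry": 0,"rz": 0}]'

```text
t: 20.35
tcp_pos: [0.5211, 0.1561, 0.114]
tool_rot: [0.972, 0.234, -0.0, -0.0]
force: [0.4, 0.0, -0.2]
finger_gap: 0.605
gripper_force: 52.8
```

Call:
move_arm --targets '[{"dx": 0.17,"dy": 0.54,"dz": 0,"rx": 0,"ry": 0,"rz": 0.07},{"dx": 0.17,"dy": 0.52,"dz": 0,"rx": 0,"ry": 0,"rz": 0.06},{"dx": 0,"dy": 0,"dz": 0,"rx": 0,"ry": 0,"rz": 0},{"dx": 0,"dy": 0,"dz": -0.4,"rx": 0,"ry": 0,"rz": 0},{"dx": 0,"dy": 0,"dz": -0.6,"rx": 0,"ry": 0,"rz": 0},{"dx": 0,"dy": 0,"dz": -0.5,"rx": 0,"ry": 0,"rz": 0},{"dx": 0,"dy": 0,"dz": -0.3,"rx": 0,"ry": 0,"rz": 0},{"dx": 0,"dy": 0,"dz": 0,"rx": 0,"ry": 0,"rz": 0},{"dx": 0,"dy": 0,"dz": 0,"rx": 0,"ry": 0,"rz": 0},{"dx": 0,"dy": 0,"dz": 0,"rx": 0,"ry": 0,"rz": 0}]'

```text
t: 21.6
tcp_pos: [0.5304, 0.1819, 0.0693]
tool_rot: [0.964, 0.267, 0.001, 0.0]
force: [0.3, -0.3, -1.4]
finger_gap: 0.612
gripper_force: 52.8
```

Now onto the post: ring bottom to about 60 mm.

Call:
move_arm --targets '[{"dx": 0,"dy": 0,"dz": -0.08,"rx": 0,"ry": 0,"rz": 0},{"dx": 0,"dy": 0,"dz": -0.08,"rx": 0,"ry": 0,"rz": 0},{"dx": 0,"dy": 0,"dz": -0.08,"rx": 0,"ry": 0,"rz": 0},{"dx": 0,"dy": 0,"dz": -0.08,"rx": 0,"ry": 0,"rz": 0},{"dx": 0,"dy": 0,"dz": -0.08,"rx": 0,"ry": 0,"rz": 0},{"dx": 0,"dy": 0,"dz": 0,"rx": 0,"ry": 0,"rz": 0},{"dx": 0,"dy": 0,"dz": 0,"rx": 0,"ry": 0,"rz": 0},{"dx": 0,"dy": 0,"dz": 0,"rx": 0,"ry": 0,"rz": 0},{"dx": 0,"dy": 0,"dz": 0,"rx": 0,"ry": 0,"rz": 0},{"dx": 0,"dy": 0,"dz": 0,"rx": 0,"ry": 0,"rz": 0}]'

```text
t: 22.85
tcp_pos: [0.53, 0.1818, 0.0589]
tool_rot: [0.964, 0.267, 0.0, 0.0]
force: [-0.6, 0.4, -1.3]
finger_gap: 0.608
gripper_force: 52.8
```

Call:
move_arm --targets '[{"dx": 0,"dy": 0,"dz": -0.05,"rx": 0,"ry": 0,"rz": 0},{"dx": 0,"dy": 0,"dz": -0.05,"rx": 0,"ry": 0,"rz": 0},{"dx": 0,"dy": 0,"dz": -0.05,"rx": 0,"ry": 0,"rz": 0},{"dx": 0,"dy": 0,"dz": -0.05,"rx": 0,"ry": 0,"rz": 0},{"dx": 0,"dy": 0,"dz": -0.04,"rx": 0,"ry": 0,"rz": 0},{"dx": 0,"dy": 0,"dz": 0,"rx": 0,"ry": 0,"rz": 0},{"dx": 0,"dy": 0,"dz": 0,"rx": 0,"ry": 0,"rz": 0},{"dx": 0,"dy": 0,"dz": 0,"rx": 0,"ry": 0,"rz": 0},{"dx": 0,"dy": 0,"dz": 0,"rx": 0,"ry": 0,"rz": 0},{"dx": 0,"dy": 0,"dz": 0,"rx": 0,"ry": 0,"rz": 0}]'

```text
t: 24.1
tcp_pos: [0.5299, 0.1818, 0.0528]
tool_rot: [0.964, 0.267, 0.0, -0.0]
force: [-0.4, -0.4, -1.5]
finger_gap: 0.611
gripper_force: 52.8
```

Call:
move_arm --targets '[{"dx": 0,"dy": 0,"dz": -0.07,"rx": 0,"ry": 0,"rz": 0},{"dx": 0,"dy": 0,"dz": -0.07,"rx": 0,"ry": 0,"rz": 0},{"dx": 0,"dy": 0,"dz": -0.07,"rx": 0,"ry": 0,"rz": 0},{"dx": 0,"dy": 0,"dz": -0.07,"rx": 0,"ry": 0,"rz": 0},{"dx": 0,"dy": 0,"dz": -0.07,"rx": 0,"ry": 0,"rz": 0},{"dx": 0,"dy": 0,"dz": -0.07,"rx": 0,"ry": 0,"rz": 0},{"dx": 0,"dy": 0,"dz": -0.07,"rx": 0,"ry": 0,"rz": 0},{"dx": 0,"dy": 0,"dz": -0.06,"rx": 0,"ry": 0,"rz": 0},{"dx": 0,"dy": 0,"dz": 0,"rx": 0,"ry": 0,"rz": 0},{"dx": 0,"dy": 0,"dz": 0,"rx": 0,"ry": 0,"rz": 0}]'

```text
t: 25.35
tcp_pos: [0.53, 0.1818, 0.0391]
tool_rot: [0.964, 0.267, 0.0, -0.0]
force: [0.3, 0.8, -0.8]
finger_gap: 0.611
gripper_force: 52.8
```

Call:
move_arm --targets '[{"dx": 0,"dy": 0,"dz": -0.04,"rx": 0,"ry": 0,"rz": 0},{"dx": 0,"dy": 0,"dz": -0.03,"rx": 0,"ry": 0,"rz": 0},{"dx": 0,"dy": 0,"dz": 0,"rx": 0,"ry": 0,"rz": 0},{"dx": 0,"dy": 0,"dz": 0,"rx": 0,"ry": 0,"rz": 0},{"dx": 0,"dy": 0,"dz": 0,"rx": 0,"ry": 0,"rz": 0},{"dx": 0,"dy": 0,"dz": 0,"rx": 0,"ry": 0,"rz": 0},{"dx": 0,"dy": 0,"dz": 0,"rx": 0,"ry": 0,"rz": 0},{"dx": 0,"dy": 0,"dz": 0,"rx": 0,"ry": 0,"rz": 0},{"dx": 0,"dy": 0,"dz": 0,"rx": 0,"ry": 0,"rz": 0},{"dx": 0,"dy": 0,"dz": 0,"rx": 0,"ry": 0,"rz": 0}]'

```text
t: 26.6
tcp_pos: [0.53, 0.1818, 0.0373]
tool_rot: [0.964, 0.267, 0.0, 0.0]
force: [-0.7, -0.7, 3.9]
finger_gap: 0.612
gripper_force: 53.4
```

Call:
move_arm --targets '[{"dx": 0,"dy": 0,"dz": 0,"rx": 0,"ry": 0,"rz": 0},{"dx": 0,"dy": 0,"dz": 0,"rx": 0,"ry": 0,"rz": 0},{"dx": 0,"dy": 0,"dz": 0.1,"rx": 0,"ry": 0,"rz": 0},{"dx": 0,"dy": 0,"dz": 0.6,"rx": 0,"ry": 0,"rz": 0},{"dx": 0,"dy": 0,"dz": 0.9,"rx": 0,"ry": 0,"rz": 0},{"dx": 0,"dy": 0,"dz": 1,"rx": 0,"ry": 0,"rz": 0},{"dx": 0,"dy": 0,"dz": 1,"rx": 0,"ry": 0,"rz": 0},{"dx": -0.7,"dy": 0.9,"dz": 0,"rx": 0,"ry": 0,"rz": -0.2},{"dx": -0.8,"dy": 1,"dz": 0,"rx": 0,"ry": 0,"rz": -0.2},{"dx": -0.8,"dy": 1,"dz": 0,"rx": 0,"ry": 0,"rz": -0.2}]' --claw 100

```text
t: 27.85
tcp_pos: [0.4722, 0.255, 0.1286]
tool_rot: [0.994, 0.111, 0.001, -0.0]
force: [0.8, 0.5, 0.7]
finger_gap: 1.0
gripper_force: 0.0
```

Call:
move_arm --targets '[{"dx": -0.8,"dy": 1,"dz": 0,"rx": 0,"ry": 0,"rz": -0.2},{"dx": -0.8,"dy": 1,"dz": 0,"rx": 0,"ry": 0,"rz": -0.23},{"dx": -0.8,"dy": 1,"dz": 0,"rx": 0,"ry": 0,"rz": 0},{"dx": -0.2,"dy": 0.2,"dz": 0,"rx": 0,"ry": 0,"rz": 0},{"dx": 0,"dy": 0,"dz": 0,"rx": 0,"ry": 0,"rz": 0},{"dx": 0,"dy": 0,"dz": 0,"rx": 0,"ry": 0,"rz": 0},{"dx": 0,"dy": 0,"dz": 0,"rx": 0,"ry": 0,"rz": 0},{"dx": 0,"dy": 0,"dz": 0,"rx": 0,"ry": 0,"rz": 0},{"dx": 0,"dy": 0,"dz": 0,"rx": 0,"ry": 0,"rz": 0},{"dx": 0,"dy": 0,"dz": 0,"rx": 0,"ry": 0,"rz": 0}]'

```text
t: 29.1
tcp_pos: [0.4075, 0.3342, 0.1273]
tool_rot: [1.0, 0.0, -0.0, 0.0]
force: [0.0, 0.1, 0.0]
finger_gap: 1.002
gripper_force: 0.0
```

```bash
python3 - <<'E'
from h import *
m,im=look('wrist','pics/w5.png');_,si=look('side','pics/s5.png');ms=_
p=proj(m,[.466,.34,.049]).astype(int);q=proj(ms,[.53,.181,.05]).astype(int)
x0,y0=max(p[0]-60,0),max(p[1]-60,0)
a=cv2.resize(im[y0:y0+120,x0:x0+120],(480,480),interpolation=cv2.INTER_CUBIC);print(p,x0,y0)
b=cv2.resize(si[q[1]-30:q[1]+30,q[0]-20:q[0]+20],(320,480),interpolation=cv2.INTER_CUBIC)
cv2.imwrite('pics/w5c.png',np.hstack([a,b]))
E
```

```text
[244 117] 184 57
```

View pics/w5c.png

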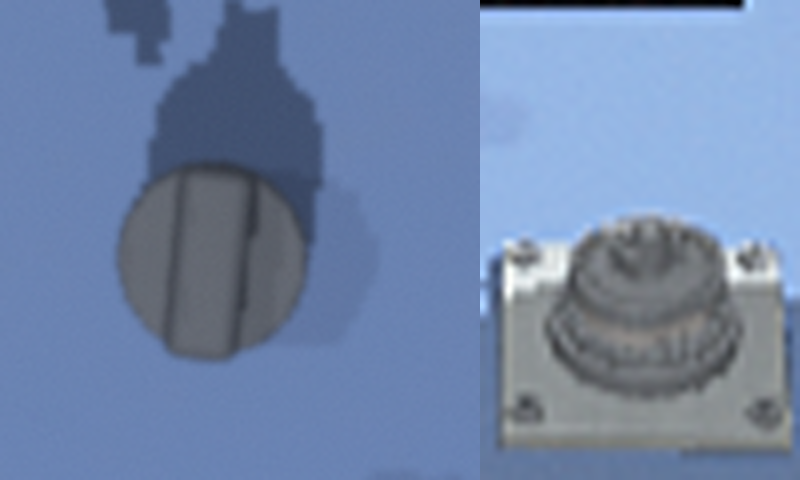

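The cap's bar top has corners (183,172), (250,172), (236,357), (166,355) in the 4× crop, origin (184,57). The side view shows the clamp ring lying flat on the stack.

```bash
python3 - <<'E'
from h import *
from station import cams
m=cams.camera_model('wrist')
P=np.array([ray(m,184+u/4,57+v/4,.049)[:2] for u,v in[(183,172),(250,172),(236,357),(166,355)]])
e=P[0]+P[1]-P[2]-P[3];print(P.mean(0),np.hypot(*e)/2,np.hypot(*(P[0]-P[1])),np.degrees(np.arctan2(e[1],e[0])))
P=np.array([ray(m,184+u/4,57+v/4,.033)[:2] for u,v in[(117,255),(307,262)]]);print(P.mean(0),np.hypot(*(P[0]-P[1])))
E
```

```text
[0.4616396  0.34646795] 0.03345663985229498 0.012124678686517761 -5.778682724908934
[0.4621324  0.34667649] 0.03761387138709026
```

Call:
move_arm --targets '[{"dx": 0.72,"dy": 0.16,"dz": -0.2,"rx": 0,"ry": 0,"rz": -0.1},{"dx": 0.72,"dy": 0.17,"dz": -0.3,"rx": 0,"ry": 0,"rz": -0.09},{"dx": 0.73,"dy": 0.17,"dz": -0.5,"rx": 0,"ry": 0,"rz": 0},{"dx": 0,"dy": 0,"dz": -0.7,"rx": 0,"ry": 0,"rz": 0},{"dx": 0,"dy": 0,"dz": -0.7,"rx": 0,"ry": 0,"rz": 0},{"dx": 0,"dy": 0,"dz": -0.7,"rx": 0,"ry": 0,"rz": 0},{"dx": 0,"dy": 0,"dz": -0.4,"rx": 0,"ry": 0,"rz": 0},{"dx": 0,"dy": 0,"dz": -0.15,"rx": 0,"ry": 0,"rz": 0},{"dx": 0,"dy": 0,"dz": 0,"rx": 0,"ry": 0,"rz": 0},{"dx": 0,"dy": 0,"dz": 0,"rx": 0,"ry": 0,"rz": 0}]' --claw 50

```text
t: 30.45
tcp_pos: [0.4621, 0.347, 0.0367]
tool_rot: [0.999, -0.049, 0.001, -0.0]
force: [-0.3, -0.3, -0.5]
finger_gap: 0.498
gripper_force: 0.0
```

Call:
move_arm --targets '[{"dx": 0,"dy": 0,"dz": 0,"rx": 0,"ry": 0,"rz": 0},{"dx": 0,"dy": 0,"dz": 0,"rx": 0,"ry": 0,"rz": 0},{"dx": 0,"dy": 0,"dz": 0,"rx": 0,"ry": 0,"rz": 0},{"dx": 0,"dy": 0,"dz": 0,"rx": 0,"ry": 0,"rz": 0},{"dx": 0,"dy": 0,"dz": 0,"rx": 0,"ry": 0,"rz": 0},{"dx": 0,"dy": 0,"dz": 0,"rx": 0,"ry": 0,"rz": 0},{"dx": 0,"dy": 0,"dz": 0,"rx": 0,"ry": 0,"rz": 0},{"dx": 0,"dy": 0,"dz": 0.3,"rx": 0,"ry": 0,"rz": 0},{"dx": 0,"dy": 0,"dz": 0.6,"rx": 0,"ry": 0,"rz": 0},{"dx": 0,"dy": 0,"dz": 1,"rx": 0,"ry": 0,"rz": 0}]' --claw 0 --newtons 70

```text
t: 31.7
tcp_pos: [0.4611, 0.3464, 0.0838]
tool_rot: [0.999, -0.049, -0.001, 0.001]
force: [-0.2, -0.9, -0.2]
finger_gap: 0.138
gripper_force: 70.2
```

Call:
move_arm --targets '[{"dx": 0,"dy": 0,"dz": 0.9,"rx": 0,"ry": 0,"rz": 0.35},{"dx": 0.34,"dy": -0.82,"dz": 0.6,"rx": 0,"ry": 0,"rz": 0.35},{"dx": 0.34,"dy": -0.82,"dz": 0,"rx": 0,"ry": 0,"rz": 0.35},{"dx": 0.34,"dy": -0.82,"dz": 0,"rx": 0,"ry": 0,"rz": 0.35},{"dx": 0.34,"dy": -0.82,"dz": 0,"rx": 0,"ry": 0,"rz": 0.35},{"dx": 0.34,"dy": -0.82,"dz": 0,"rx": 0,"ry": 0,"rz": 0.35},{"dx": 0.34,"dy": -0.82,"dz": 0,"rx": 0,"ry": 0,"rz": 0.35},{"dx": 0.34,"dy": -0.82,"dz": 0,"rx": 0,"ry": 0,"rz": 0.35},{"dx": 0.34,"dy": -0.82,"dz": 0,"rx": 0,"ry": 0,"rz": 0.35},{"dx": 0,"dy": 0,"dz": 0,"rx": 0,"ry": 0,"rz": 0.35}]'

```text
t: 32.95
tcp_pos: [0.5307, 0.1813, 0.1219]
tool_rot: [0.646, 0.764, 0.0, 0.001]
force: [-0.2, 1.0, -0.5]
finger_gap: 0.14
gripper_force: 70.2
```

```bash
python3 -c "
from h import *
from station import sensors
s=sensors.sense();print(s['tcp_pos'],R.from_quat(s['tool_rot']).as_euler('zyx',degrees=True),s['q'])"
```

```text
[0.53068921 0.18130617 0.12186975] [-9.95688927e+01  7.44859221e-02  1.79991518e+02] [ 1.30135440e-01  5.93217412e-01  1.69351671e+00 -4.18606824e-04
  8.53588753e-01 -3.65983968e-02]
```

Call:
move_arm --targets '[{"dx": -0.03,"dy": 0.02,"dz": -0.2,"rx": 0,"ry": 0,"rz": 0.05},{"dx": 0,"dy": 0,"dz": -0.35,"rx": 0,"ry": 0,"rz": 0},{"dx": 0,"dy": 0,"dz": -0.35,"rx": 0,"ry": 0,"rz": 0},{"dx": 0,"dy": 0,"dz": -0.1,"rx": 0,"ry": 0,"rz": 0},{"dx": 0,"dy": 0,"dz": -0.08,"rx": 0,"ry": 0,"rz": 0},{"dx": 0,"dy": 0,"dz": -0.08,"rx": 0,"ry": 0,"rz": 0},{"dx": 0,"dy": 0,"dz": -0.08,"rx": 0,"ry": 0,"rz": 0},{"dx": 0,"dy": 0,"dz": 0,"rx": 0,"ry": 0,"rz": 0},{"dx": 0,"dy": 0,"dz": 0,"rx": 0,"ry": 0,"rz": 0},{"dx": 0,"dy": 0,"dz": 0,"rx": 0,"ry": 0,"rz": 0}]'

```text
t: 34.2
tcp_pos: [0.529, 0.1833, 0.0902]
tool_rot: [0.637, 0.771, 0.0, 0.0]
force: [-0.1, -0.9, -0.5]
finger_gap: 0.142
gripper_force: 70.2
```

Call:
move_arm --targets '[{"dx": 0.03,"dy": -0.04,"dz": 0,"rx": 0,"ry": 0,"rz": 0},{"dx": 0,"dy": 0,"dz": -0.06,"rx": 0,"ry": 0,"rz": 0},{"dx": 0,"dy": 0,"dz": -0.06,"rx": 0,"ry": 0,"rz": 0},{"dx": 0,"dy": 0,"dz": -0.06,"rx": 0,"ry": 0,"rz": 0},{"dx": 0,"dy": 0,"dz": -0.06,"rx": 0,"ry": 0,"rz": 0},{"dx": 0,"dy": 0,"dz": 0,"rx": 0,"ry": 0,"rz": 0},{"dx": 0,"dy": 0,"dz": 0,"rx": 0,"ry": 0,"rz": 0},{"dx": 0,"dy": 0,"dz": 0,"rx": 0,"ry": 0,"rz": 0},{"dx": 0,"dy": 0,"dz": 0,"rx": 0,"ry": 0,"rz": 0},{"dx": 0,"dy": 0,"dz": 0,"rx": 0,"ry": 0,"rz": 0}]'

```text
t: 35.45
tcp_pos: [0.5297, 0.1823, 0.0841]
tool_rot: [0.637, 0.771, 0.0, 0.0]
force: [-0.3, -0.1, -1.1]
finger_gap: 0.141
gripper_force: 70.2
```

Call:
move_arm --targets '[{"dx": 0,"dy": 0,"dz": -0.05,"rx": 0,"ry": 0,"rz": 0},{"dx": 0,"dy": 0,"dz": -0.05,"rx": 0,"ry": 0,"rz": 0},{"dx": 0,"dy": 0,"dz": -0.05,"rx": 0,"ry": 0,"rz": 0},{"dx": 0,"dy": 0,"dz": -0.05,"rx": 0,"ry": 0,"rz": 0},{"dx": 0,"dy": 0,"dz": -0.04,"rx": 0,"ry": 0,"rz": 0},{"dx": 0,"dy": 0,"dz": 0,"rx": 0,"ry": 0,"rz": 0},{"dx": 0,"dy": 0,"dz": 0,"rx": 0,"ry": 0,"rz": 0},{"dx": 0,"dy": 0,"dz": 0,"rx": 0,"ry": 0,"rz": 0},{"dx": 0,"dy": 0,"dz": 0,"rx": 0,"ry": 0,"rz": 0},{"dx": 0,"dy": 0,"dz": 0,"rx": 0,"ry": 0,"rz": 0}]'

```text
t: 36.7
tcp_pos: [0.5298, 0.1823, 0.0791]
tool_rot: [0.637, 0.771, 0.0, 0.0]
force: [-1.2, -1.0, 8.9]
finger_gap: 0.141
gripper_force: 71.4
```

Call:
move_arm --targets '[{"dx": 0,"dy": 0,"dz": -0.05,"rx": 0,"ry": 0,"rz": 0},{"dx": 0,"dy": 0,"dz": -0.05,"rx": 0,"ry": 0,"rz": 0},{"dx": 0,"dy": 0,"dz": -0.03,"rx": 0,"ry": 0,"rz": 0},{"dx": 0,"dy": 0,"dz": 0,"rx": 0,"ry": 0,"rz": 0},{"dx": 0,"dy": 0,"dz": 0,"rx": 0,"ry": 0,"rz": 0},{"dx": 0,"dy": 0,"dz": 0,"rx": 0,"ry": 0,"rz": 0},{"dx": 0,"dy": 0,"dz": 0,"rx": 0,"ry": 0,"rz": 0},{"dx": 0,"dy": 0,"dz": 0,"rx": 0,"ry": 0,"rz": 0},{"dx": 0,"dy": 0,"dz": 0,"rx": 0,"ry": 0,"rz": 0},{"dx": 0,"dy": 0,"dz": 0,"rx": 0,"ry": 0,"rz": 0}]'

```text
t: 37.95
tcp_pos: [0.5299, 0.1823, 0.0764]
tool_rot: [0.637, 0.771, 0.0, 0.0]
force: [-2.7, -0.5, 11.5]
finger_gap: 0.138
gripper_force: 71.8
```

Call:
move_arm --targets '[{"dx": 0,"dy": 0,"dz": -0.025,"rx": 0,"ry": 0,"rz": 0},{"dx": 0,"dy": 0,"dz": 0,"rx": 0,"ry": 0,"rz": -0.15},{"dx": 0,"dy": 0,"dz": 0,"rx": 0,"ry": 0,"rz": -0.2},{"dx": 0,"dy": 0,"dz": 0,"rx": 0,"ry": 0,"rz": -0.2},{"dx": 0,"dy": 0,"dz": 0,"rx": 0,"ry": 0,"rz": -0.2},{"dx": 0,"dy": 0,"dz": 0,"rx": 0,"ry": 0,"rz": -0.2},{"dx": 0,"dy": 0,"dz": 0,"rx": 0,"ry": 0,"rz": -0.2},{"dx": 0,"dy": 0,"dz": 0,"rx": 0,"ry": 0,"rz": -0.2},{"dx": 0,"dy": 0,"dz": 0,"rx": 0,"ry": 0,"rz": -0.2},{"dx": 0,"dy": 0,"dz": 0,"rx": 0,"ry": 0,"rz": -0.2}]'

```text
t: 39.2
tcp_pos: [0.5317, 0.1823, 0.0763]
tool_rot: [0.913, 0.408, 0.002, 0.001]
force: [-1.4, -0.5, 13.0]
finger_gap: 0.138
gripper_force: 71.9
```

```bash
cat > st.py <<'E'
from h import *
from station import sensors
s=sensors.sense();M=R.from_quat(s['tool_rot']).as_matrix()
print(s['t'],s['tcp_pos'].round(4),'yaw',np.degrees(np.arctan2(M[1,0],M[0,0])).round(1),'F',np.round(s['force'],1),'T',np.round(s['ft_torque'],2),s['finger_gap'])
E
python3 st.py
```

```text
39.2 [0.5317 0.1823 0.0763] yaw 48.2 F [-1.4 -0.5 13. ] T [-0.16  0.14  0.15] 0.1377562254972912
```

Call:
move_arm --targets '[{"dx": 0,"dy": 0,"dz": 0,"rx": 0,"ry": 0,"rz": -0.1},{"dx": 0,"dy": 0,"dz": 0,"rx": 0,"ry": 0,"rz": -0.1},{"dx": 0,"dy": 0,"dz": 0,"rx": 0,"ry": 0,"rz": -0.1},{"dx": 0,"dy": 0,"dz": 0,"rx": 0,"ry": 0,"rz": -0.1},{"dx": 0,"dy": 0,"dz": 0,"rx": 0,"ry": 0,"rz": -0.08},{"dx": 0,"dy": 0,"dz": 0,"rx": 0,"ry": 0,"rz": 0},{"dx": 0,"dy": 0,"dz": 0,"rx": 0,"ry": 0,"rz": 0},{"dx": 0,"dy": 0,"dz": 0,"rx": 0,"ry": 0,"rz": 0},{"dx": 0,"dy": 0,"dz": 0,"rx": 0,"ry": 0,"rz": 0},{"dx": 0,"dy": 0,"dz": 0,"rx": 0,"ry": 0,"rz": 0}]'

```text
t: 40.45
tcp_pos: [0.5316, 0.1824, 0.0763]
tool_rot: [0.956, 0.292, 0.002, 0.001]
force: [-0.5, -1.4, 12.4]
finger_gap: 0.139
gripper_force: 71.9
```

```bash
python3 st.py
```

```text
40.45 [0.5316 0.1824 0.0763] yaw 34.0 F [-0.5 -1.4 12.4] T [-0.13  0.17  0.01] 0.13917947865242594
```

Call:
move_arm --targets '[{"dx": 0,"dy": 0,"dz": 0,"rx": 0,"ry": 0,"rz": -0.05},{"dx": 0,"dy": 0,"dz": 0,"rx": 0,"ry": 0,"rz": -0.05},{"dx": 0,"dy": 0,"dz": 0,"rx": 0,"ry": 0,"rz": -0.05},{"dx": 0,"dy": 0,"dz": 0,"rx": 0,"ry": 0,"rz": -0.05},{"dx": 0,"dy": 0,"dz": 0,"rx": 0,"ry": 0,"rz": 0},{"dx": 0,"dy": 0,"dz": 0,"rx": 0,"ry": 0,"rz": 0},{"dx": 0,"dy": 0,"dz": 0,"rx": 0,"ry": 0,"rz": 0},{"dx": 0,"dy": 0,"dz": 0,"rx": 0,"ry": 0,"rz": 0},{"dx": 0,"dy": 0,"dz": 0,"rx": 0,"ry": 0,"rz": 0},{"dx": 0,"dy": 0,"dz": 0,"rx": 0,"ry": 0,"rz": 0}]'

```text
t: 41.7
tcp_pos: [0.5315, 0.1828, 0.0763]
tool_rot: [0.97, 0.242, 0.002, 0.0]
force: [-1.4, 1.4, 12.1]
finger_gap: 0.144
gripper_force: 71.9
```

```bash
python3 st.py
```

```text
41.7 [0.5315 0.1828 0.0763] yaw 28.0 F [-1.4  1.4 12.1] T [0.05 0.21 0.1 ] 0.14422958918685277
```

Call:
move_arm --targets '[{"dx": 0,"dy": 0,"dz": 0,"rx": 0,"ry": 0,"rz": -0.05},{"dx": 0,"dy": 0,"dz": 0,"rx": 0,"ry": 0,"rz": -0.05},{"dx": 0,"dy": 0,"dz": 0,"rx": 0,"ry": 0,"rz": 0},{"dx": 0,"dy": 0,"dz": 0,"rx": 0,"ry": 0,"rz": 0},{"dx": 0,"dy": 0,"dz": 0,"rx": 0,"ry": 0,"rz": 0},{"dx": 0,"dy": 0,"dz": 0,"rx": 0,"ry": 0,"rz": 0},{"dx": 0,"dy": 0,"dz": 0,"rx": 0,"ry": 0,"rz": 0},{"dx": 0,"dy": 0,"dz": 0,"rx": 0,"ry": 0,"rz": 0},{"dx": 0,"dy": 0,"dz": 0,"rx": 0,"ry": 0,"rz": 0},{"dx": 0,"dy": 0,"dz": 0,"rx": 0,"ry": 0,"rz": 0}]'

```text
t: 42.95
tcp_pos: [0.5314, 0.183, 0.0763]
tool_rot: [0.976, 0.216, 0.002, 0.0]
force: [-0.8, 1.4, 11.9]
finger_gap: 0.135
gripper_force: 71.9
```

```bash
python3 st.py
```

```text
42.95 [0.5314 0.183  0.0763] yaw 25.0 F [-0.8  1.4 11.9] T [0.21 0.24 0.21] 0.13524004087321295
```

Call:
move_arm --targets '[{"dx": 0,"dy": 0,"dz": 0.04,"rx": 0,"ry": 0,"rz": 0},{"dx": 0,"dy": 0,"dz": 0.04,"rx": 0,"ry": 0,"rz": 0},{"dx": 0,"dy": 0,"dz": 0.04,"rx": 0,"ry": 0,"rz": 0},{"dx": 0,"dy": 0,"dz": 0.02,"rx": 0,"ry": 0,"rz": 0},{"dx": 0,"dy": 0,"dz": 0,"rx": 0,"ry": 0,"rz": 0},{"dx": 0,"dy": 0,"dz": 0,"rx": 0,"ry": 0,"rz": 0},{"dx": 0,"dy": 0,"dz": 0,"rx": 0,"ry": 0,"rz": 0},{"dx": 0,"dy": 0,"dz": 0,"rx": 0,"ry": 0,"rz": 0},{"dx": 0,"dy": 0,"dz": 0,"rx": 0,"ry": 0,"rz": 0},{"dx": 0,"dy": 0,"dz": 0,"rx": 0,"ry": 0,"rz": 0}]'

```text
t: 44.2
tcp_pos: [0.5312, 0.1829, 0.0783]
tool_rot: [0.976, 0.216, 0.002, -0.0]
force: [2.2, 2.8, 6.3]
finger_gap: 0.144
gripper_force: 71.0
```

```bash
python3 st.py
```

```text
44.2 [0.5312 0.1829 0.0783] yaw 25.0 F [2.2 2.8 6.3] T [ 0.6  -0.41  0.19] 0.14397341802836586
```

Call:
move_arm --targets '[{"dx": 0,"dy": 0,"dz": 0.03,"rx": 0,"ry": 0,"rz": 0},{"dx": 0,"dy": 0,"dz": 0.03,"rx": 0,"ry": 0,"rz": 0},{"dx": 0,"dy": 0,"dz": 0,"rx": 0,"ry": 0,"rz": 0},{"dx": 0,"dy": 0,"dz": 0,"rx": 0,"ry": 0,"rz": 0},{"dx": 0,"dy": 0,"dz": 0,"rx": 0,"ry": 0,"rz": 0},{"dx": 0,"dy": 0,"dz": 0,"rx": 0,"ry": 0,"rz": 0},{"dx": 0,"dy": 0,"dz": 0,"rx": 0,"ry": 0,"rz": 0},{"dx": 0,"dy": 0,"dz": 0,"rx": 0,"ry": 0,"rz": 0},{"dx": 0,"dy": 0,"dz": 0,"rx": 0,"ry": 0,"rz": 0},{"dx": 0,"dy": 0,"dz": 0,"rx": 0,"ry": 0,"rz": 0}]'

```text
t: 45.45
tcp_pos: [0.531, 0.1828, 0.0794]
tool_rot: [0.976, 0.216, 0.002, -0.0]
force: [3.4, 4.0, 3.0]
finger_gap: 0.137
gripper_force: 70.7
```

```bash
python3 st.py
```

```text
45.45 [0.531  0.1828 0.0794] yaw 24.9 F [3.4 4.  3. ] T [ 0.63 -0.65  0.16] 0.1368504697852905
```

Call:
move_arm --targets '[{"dx": 0,"dy": 0,"dz": 0,"rx": 0,"ry": 0,"rz": 0},{"dx": 0,"dy": 0,"dz": 0,"rx": 0,"ry": 0,"rz": 0},{"dx": 0,"dy": 0,"dz": 0,"rx": 0,"ry": 0,"rz": 0},{"dx": 0,"dy": 0,"dz": 0.2,"rx": 0,"ry": 0,"rz": 0},{"dx": 0,"dy": 0,"dz": 0.7,"rx": 0,"ry": 0,"rz": 0},{"dx": 0,"dy": 0,"dz": 0.9,"rx": 0,"ry": 0,"rz": 0},{"dx": -0.5,"dy": -0.3,"dz": 0.9,"rx": 0,"ry": 0,"rz": 0},{"dx": -1,"dy": -0.5,"dz": 0,"rx": 0,"ry": 0,"rz": 0},{"dx": -1,"dy": -0.5,"dz": 0,"rx": 0,"ry": 0,"rz": 0},{"dx": 0,"dy": 0,"dz": 0,"rx": 0,"ry": 0,"rz": 0}]' --claw 80

```text
t: 46.7
tcp_pos: [0.4649, 0.1493, 0.1469]
tool_rot: [0.976, 0.216, -0.001, -0.0]
force: [0.3, 0.0, -0.2]
finger_gap: 0.8
gripper_force: 0.0
```

```bash
python3 st.py; python3 - <<'E'
from h import *
m,im=look('wrist','pics/w6.png');ms,si=look('side','pics/s6.png')
p=proj(m,[.53,.182,.07]).astype(int);q=proj(ms,[.53,.181,.06]).astype(int)
x0,y0=max(p[0]-60,0),max(p[1]-60,0);print(p,x0,y0)
a=cv2.resize(im[y0:y0+120,x0:x0+120],(480,480),interpolation=cv2.INTER_CUBIC)
b=cv2.resize(si[q[1]-30:q[1]+30,q[0]-20:q[0]+20],(320,480),interpolation=cv2.INTER_CUBIC)
cv2.imwrite('pics/w6c.png',np.hstack([a,b]))
E
```

```text
46.7 [0.4649 0.1493 0.1469] yaw 24.9 F [ 0.3  0.  -0.2] T [-0.03  0.03  0.05] 0.8001822879540563
[249  96] 189 36
```

View pics/w6c.png

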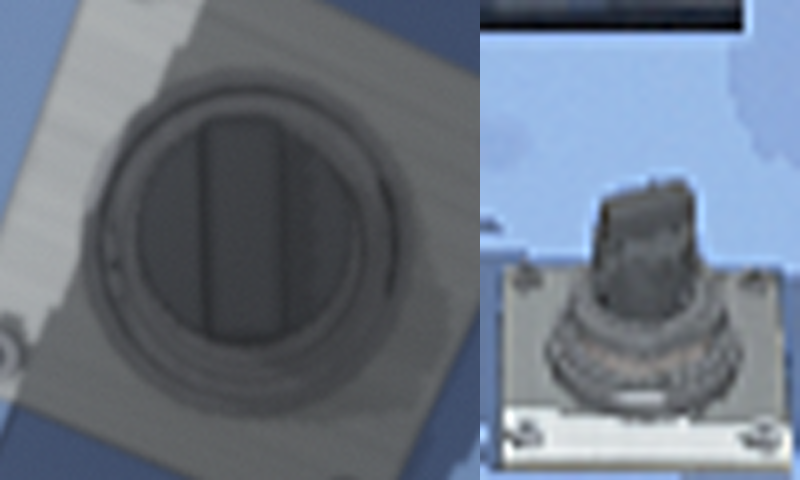

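```bash
python3 - <<'E'
from h import *
from station import cams
m=cams.camera_model('wrist')
P=np.array([ray(m,189+u/4,36+v/4,.092)[:2] for u,v in[(205,117),(278,115),(288,338),(212,338)]])
e=P[0]+P[1]-P[2]-P[3];print(P.mean(0),np.hypot(*e)/2,np.degrees(np.arctan2(e[1],e[0])))
ms=cams.camera_model('side');si=cv2.imread('pics/s6.png')
# height check in side view: dark bar top edge row vs expected for latched/unlatched
q=proj(ms,[.53,.181,.06]).astype(int)
d=np.array([np.cos(np.radians(27)),np.sin(np.radians(27))])*.018;n=np.array([-d[1],d[0]])/.018*.007
for z in(.089,.092,.095,.098):
    C=[proj(ms,[.53+a*d[0]+b*n[0],.1818+a*d[1]+b*n[1],z]) for a in(-1,1) for b in(-1,1)]
    print(z,[((c-q+[20,30])*8+[480,0]).round().astype(int).tolist() for c in C])
E
```

```text
[0.53518304 0.18269755] 0.03410335996435748 27.064257338411153
0.089 [[679, 165], [697, 186], [594, 190], [610, 212]]
0.092 [[680, 159], [697, 180], [594, 184], [611, 205]]
0.095 [[680, 152], [697, 174], [594, 177], [611, 199]]
0.098 [[680, 146], [698, 168], [594, 171], [611, 193]]
```

The bar is in line with the ribs (about 27°), near the latched height. One quick tug will confirm the latch.

Call:
move_arm --targets '[{"dx": 0.9,"dy": 0.45,"dz": 0,"rx": 0,"ry": 0,"rz": 0.07},{"dx": 0.9,"dy": 0.45,"dz": 0,"rx": 0,"ry": 0,"rz": 0},{"dx": 0.86,"dy": 0.44,"dz": 0,"rx": 0,"ry": 0,"rz": 0},{"dx": 0,"dy": 0,"dz": -0.3,"rx": 0,"ry": 0,"rz": 0},{"dx": 0,"dy": 0,"dz": -0.7,"rx": 0,"ry": 0,"rz": 0},{"dx": 0,"dy": 0,"dz": -0.7,"rx": 0,"ry": 0,"rz": 0},{"dx": 0,"dy": 0,"dz": -0.6,"rx": 0,"ry": 0,"rz": 0},{"dx": 0,"dy": 0,"dz": -0.3,"rx": 0,"ry": 0,"rz": 0},{"dx": 0,"dy": 0,"dz": 0,"rx": 0,"ry": 0,"rz": 0},{"dx": 0,"dy": 0,"dz": 0,"rx": 0,"ry": 0,"rz": 0}]' --claw 40

```text
t: 48.05
tcp_pos: [0.5341, 0.1833, 0.0821]
tool_rot: [0.972, 0.234, 0.0, 0.0]
force: [0.2, 0.5, 1.1]
finger_gap: 0.403
gripper_force: 0.0
```

Call:
move_arm --targets '[{"dx": 0,"dy": 0,"dz": 0,"rx": 0,"ry": 0,"rz": 0},{"dx": 0,"dy": 0,"dz": 0,"rx": 0,"ry": 0,"rz": 0},{"dx": 0,"dy": 0,"dz": 0,"rx": 0,"ry": 0,"rz": 0},{"dx": 0,"dy": 0,"dz": 0,"rx": 0,"ry": 0,"rz": 0},{"dx": 0,"dy": 0,"dz": 0,"rx": 0,"ry": 0,"rz": 0},{"dx": 0,"dy": 0,"dz": 0.04,"rx": 0,"ry": 0,"rz": 0},{"dx": 0,"dy": 0,"dz": 0.04,"rx": 0,"ry": 0,"rz": 0},{"dx": 0,"dy": 0,"dz": 0,"rx": 0,"ry": 0,"rz": 0},{"dx": 0,"dy": 0,"dz": 0,"rx": 0,"ry": 0,"rz": 0},{"dx": 0,"dy": 0,"dz": 0,"rx": 0,"ry": 0,"rz": 0}]' --claw 0 --newtons 50

```text
t: 49.3
tcp_pos: [0.5336, 0.1836, 0.0828]
tool_rot: [0.972, 0.234, -0.0, -0.0]
force: [1.8, 5.1, -9.5]
finger_gap: 0.14
gripper_force: 48.9
```

```bash
python3 st.py
```

```text
49.3 [0.5336 0.1836 0.0828] yaw 27.0 F [ 1.8  5.1 -9.5] T [ 0.91 -0.33  0.08] 0.14020047850431638
```

Pulled up 2 mm, the cap holds back with 9.5 N, so it is latched. I'll relax, release and retreat.

Call:
move_arm --targets '[{"dx": 0,"dy": 0,"dz": -0.04,"rx": 0,"ry": 0,"rz": 0},{"dx": 0,"dy": 0,"dz": -0.05,"rx": 0,"ry": 0,"rz": 0},{"dx": 0,"dy": 0,"dz": 0,"rx": 0,"ry": 0,"rz": 0},{"dx": 0,"dy": 0,"dz": 0,"rx": 0,"ry": 0,"rz": 0},{"dx": 0,"dy": 0,"dz": 0,"rx": 0,"ry": 0,"rz": 0},{"dx": 0,"dy": 0,"dz": 0,"rx": 0,"ry": 0,"rz": 0},{"dx": 0,"dy": 0,"dz": 0,"rx": 0,"ry": 0,"rz": 0},{"dx": 0,"dy": 0,"dz": 0,"rx": 0,"ry": 0,"rz": 0},{"dx": 0,"dy": 0,"dz": 0,"rx": 0,"ry": 0,"rz": 0},{"dx": 0,"dy": 0,"dz": 0,"rx": 0,"ry": 0,"rz": 0}]'

```text
t: 50.55
tcp_pos: [0.5338, 0.1836, 0.0824]
tool_rot: [0.972, 0.234, 0.0, -0.0]
force: [-0.4, 5.0, 3.2]
finger_gap: 0.143
gripper_force: 50.4
```

Call:
move_arm --targets '[{"dx": 0,"dy": 0,"dz": 0,"rx": 0,"ry": 0,"rz": 0},{"dx": 0,"dy": 0,"dz": 0,"rx": 0,"ry": 0,"rz": 0},{"dx": 0,"dy": 0,"dz": 0,"rx": 0,"ry": 0,"rz": 0},{"dx": 0,"dy": 0,"dz": 0.2,"rx": 0,"ry": 0,"rz": 0},{"dx": 0,"dy": 0,"dz": 0.7,"rx": 0,"ry": 0,"rz": 0},{"dx": 0,"dy": 0,"dz": 0.9,"rx": 0,"ry": 0,"rz": 0},{"dx": 0,"dy": 0,"dz": 0.9,"rx": 0,"ry": 0,"rz": 0},{"dx": -1,"dy": -0.5,"dz": 0.2,"rx": 0,"ry": 0,"rz": 0},{"dx": -1,"dy": -0.5,"dz": 0,"rx": 0,"ry": 0,"rz": 0},{"dx": 0,"dy": 0,"dz": 0,"rx": 0,"ry": 0,"rz": 0}]' --claw 60

```text
t: 51.8
tcp_pos: [0.4816, 0.1578, 0.1542]
tool_rot: [0.972, 0.234, -0.001, -0.0]
force: [0.4, -0.0, -0.2]
finger_gap: 0.593
gripper_force: 0.0
```

```bash
python3 st.py; python3 - <<'E'
from h import *
ms,si=look('side','pics/s7.png');a=cv2.imread('pics/s6.png');b=cv2.imread('pics/side0.png')
q=proj(ms,[.53,.181,.06]).astype(int)
d=lambda x,y,p:np.abs(x.astype(int)-y)[p[1]-14:p[1]+14,p[0]-12:p[0]+12].mean().round(1)
print('cap vs before tug',d(si,a,q))
for n,p in dict(petri=[.417,.202,.01],tin=[.504,.458,.015],tip=[.739,.047,.05]).items():print(n,d(si,b,proj(ms,p).astype(int)))
E
```

```text
51.8 [0.4816 0.1578 0.1542] yaw 27.0 F [ 0.4 -0.  -0.2] T [ 0.02 -0.04 -0.04] 0.5931884062801805
cap vs before tug 3.1
petri 26.8
tin 11.6
tip 14.4
```

```bash
python3 -c "
from station import order
print(order.sign_off())"
```

```text
the job is handed in; nothing more can be done
None
```

The filter holder is assembled and handed in at about 52 s: spacer, then clamp ring, are seated flat and the cap held against a 9.5 N tug; the bystanders were kept clear, but I didn't confirm from pictures that they hadn't moved, because the before/after check was inconclusive.

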